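# Push the cutting board back home into its corner

### The arm

A 6-joint arm with a two-finger parallel gripper is mounted at the origin on the work surface. World frame = base frame: x ahead of the robot, y to its left, z up, the work surface at z = 0. Lengths are in m, angles in rad, forces in N, time in s.
With the tool pointing down it reaches from about 0.4 to 0.825 m from the base axis. Payload 7 kg.
Tool frame: the origin (TCP) lies at the very end of the fingers, on their centre line; the grasp point (between the pads) lies 19 mm behind it; z points along the fingers, y is the line along which they close (so a half turn about z gives the same grasp; the last joint's range is limited). The gripper opens to 88 mm and grips with 3 to 60 N. Pads are 19 mm wide; open, the fingers measure 130 mm over their backs; the gripper's body (78 mm by 193 mm) begins 47 mm behind the grasp point.
Start: joints at [-0.885, 0.359, 0.012, 0, -1.224, -0.288], TCP at [0.261, -0.622, 0.227] pointing down, gripper open.
Joint ranges: [-3.07, 3.07], [-1.43, 2.12], [-1.02, 1.25], [-3.03, 1.67], [-3.05, -0], [-3.03, 3.03]. Speed limits (rad/s): [2.39, 2.39, 3.01, 3.14, 3.14, 3.14].

### API

Orientations are given as a unit quaternion [x, y, z, w].
In Python, from plant import arm, eyes gives the robot as it stands. The module is installed in compiled form; this text tells all that it offers.
- The arm moves only by the shell command python3 -m pendant 'ROWS'. ROWS is JSON, a list of rows, each a list of 5 numbers: the finger opening in mm, from 0 to 87.6, then the shift along the world's x, y, z in mm, then the turn about the world's z in degrees. In form: [[hand, x, y, z, roll], ...]. A call has 1 to 8 rows; each row is the pose to reach, as a shift and turn from the pose commanded when the call began; what a row does not reach only later rows make up. A row lasts 1/10 s, in which the tool goes at most 50 mm and 8.59 degrees, less where a joint would pass 70% of its speed; a pose out of reach is approached as far as the arm can. A call with a gripper value outside its range is refused whole. The fingers move at their own pace and stop on an object; the grip force is fixed at half the most. Time passes only in rows, so rows that repeat a pose let the fingers close. It gives the time, the measured TCP pose, the force, the opening and the grip force at its end, in the units of the state.
- arm.sense(): the state, without advancing time (a new reading comes with each control period).
- eyes.snapshot(name): name is "side" or "top"; returns a dict with "pixels" (384x512x3 uint8, red, green, blue), "z_map" (384x512 float32, m along the optical axis (not along the pixel's ray), 0 where there is no reading), "mtx" (3x3 intrinsics, pixels), "world_from_camera" (4x4, takes a point from camera to world coordinates). Camera axes: x right, y down, z forward; pixel columns grow to the right and rows downward; lengths in m; the calibration is good to about 2 mm. A picture is of the moment at which its call begins.
- arm.close_job(): hands the job in; it is judged then, once.
The state is a dict: "time_s": time; "qpos": joint angles; "qvel": joint speeds; "joint_torque": joint torques, N m; "tcp_pos": TCP position; "tcp_rot": TCP orientation; "force": force on the tool from outside, world axes, zero at the start; "wrist_torque": the same for the moment, N m; "opening": finger opening in m; "finger_force": force on a finger pad.
Only numpy, scipy, OpenCV 4.12 (cv2) and the standard library are available. Lean on these libraries where they do the work, as an engineer would, in place of code of your own. Each camera call takes 0.05 s, during which the arm holds its last target. There are 200 camera calls.

### The job

The white cutting board has crept out of place on the perforated drain panel. Push it along the panel with the fingers until it is home and square in the corner, its far edge flush against the far rim and its left edge flush against the left rim. Do not lift or ram the board; let the yellow-lidded pot, ruler and cassette ride along on it untouched and upright, and leave everything else where it stands.

Things in the scene. Friction and masses are not known exactly. Their poses are not given: they have to be found in the camera images.
- board: white plastic cutting board with pale green working face, a flat slab 180 (its x) x 280 (its y) x 15 mm, about 0.7 kg, lying loose on the steel panel. Origin: centre of its underside; x points to its far long edge, y to its left short edge, z up. Slides with ordinary dry friction (about 4 to 12 N) and stays where it is left
- board_far_left (a point): the board's far left lower corner, at (+90, +140, 0) mm from the board's origin; board's axes
- board_far_right (a point): the board's far right lower corner, at (+90, -140, 0) mm; board's axes
- board_near_left (a point): the board's near left lower corner, at (-90, +140, 0) mm; board's axes
- panel: fixed perforated steel drain panel, a plate 420 (x) x 540 (y) x 4 mm on the bench, with raised steel rims 24 mm high above the plate along its far (+x) and left (+y) edges; near and right edges are open and flat. Origin: centre of its underside (z = 0). May stand turned a few degrees. The dark spots are drain holes, flat to the touch
- corner (a point): inside corner where the rims meet, on the panel's upper face (z = 4 mm), at (+195, +255, +4) mm from the panel's origin; panel's axes. The far rim's inner face is its plane x = 0, the left rim's its plane y = 0; with the board home its far left corner lies here and its edges run along the rims
- yellow_pot: small specimen pot with yellow screw lid, 48 mm across, 52 mm tall, standing on the far left part of the board; origin: centre of its base, z up. It rides along on the board
- ruler: flat lime-green ruler 26 (x) x 160 (y) x 3 mm lying on the near part of the board, along it; origin: centre of its underside. It rides along
- cassette: pink plastic tissue cassette 28 (x) x 40 (y) x 6 mm lying on the far right part of the board; origin: centre of its underside. It rides along
- orange_pot: orange-lidded specimen pot 66 mm across, 68 mm tall, standing on one of the panel's near corners; leave alone; origin: centre of its base, z up
- ink_bottle: small black ink bottle 32 mm across, 68 mm tall, standing on the panel's other near corner; leave alone; origin: centre of its base, z up
- beaker: glass beaker of forceps, 72 mm across, 85 mm tall, the forceps to 137 mm, on the bench to one side; leave alone; origin: centre of its base, z up
- instrument_tray: white open tray 110 x 170 x 32 mm with blades, on the bench to the right; leave alone; origin: centre of its underside, z up
- orange_pot2: orange-lidded specimen pot 66 mm across, 68 mm tall, on the bench to one side of the panel; leave alone; origin: centre of its base, z up
- orange_pot3: squat orange-lidded specimen pot 72 mm across, 55 mm tall, on the bench to one side of the panel; leave alone; origin: centre of its base, z up
Mind the look-alikes: they are no part of the job. What is meant by the ruler is not blue, and is the smaller of those in its own colour.

How it is judged:
At the end, for the whole second after the job is handed in: The board lies flat and at rest on the panel with both far corners within 4 mm of the far rim's inner face and both left corners within 4 mm of the left rim's; the pot (upright), ruler and cassette still lie on it (x of each of board_far_left, board_far_right in the frame of corner above -0.004 m and y of each of board_far_left, board_near_left in the frame of corner above -0.004 m and z of board in the frame of corner between -0.003 and 0.003 m and angle between board's own z axis and vertical below 0.02 rad and linear speed of board below 0.01 m/s and angle between yellow_pot's own z axis and vertical below 0.1 rad and x of yellow_pot in the frame of board between -0.07 and 0.07 m and y of yellow_pot in the frame of board between -0.12 and 0.12 m and x of ruler in the frame of board between -0.085 and 0.085 m and y of ruler in the frame of board between -0.135 and 0.135 m and x of cassette in the frame of board between -0.085 and 0.085 m and y of cassette in the frame of board between -0.135 and 0.135 m and z of yellow_pot in the frame of board between 0.012 and 0.019 m and z of ruler in the frame of board between 0.012 and 0.019 m and z of cassette in the frame of board between 0.012 and 0.019 m); the robot touches nothing.
It fails at once if the cutting board is lifted or tipped off the panel (more than 8 mm or about 5 degrees) (z of board in the frame of corner above 0.008 m or angle between board's own z axis and vertical above 0.09 rad).
It fails at once if the yellow-lidded pot topples (leans more than about 20 degrees) (angle between yellow_pot's own z axis and vertical above 0.35 rad).
It fails at once if one of the things lying on the board is pushed, held or lifted by the robot (more than 1 N, or 15 mm off the board) (contact force between any of the fingers, the arm and yellow_pot above 1 N or contact force between any of the fingers, the arm and ruler above 1 N or contact force between any of the fingers, the arm and cassette above 1 N or z of any of yellow_pot, ruler, cassette in the frame of board above 0.03 m).
It fails at once if the board is rammed into the rims (over 80 N) (contact force between board and panel above 80 N).
It fails at once if one of the pots, the bottle, the beaker or the tray standing on the panel or the bench is moved more than 20 mm or tipped (distance of any of orange_pot, ink_bottle, beaker, instrument_tray, orange_pot2, orange_pot3 from where it was at the start of the episode above 0.02 m or angle between any of orange_pot, ink_bottle, beaker, instrument_tray, orange_pot2, orange_pot3's own z axis and vertical above 0.35 rad).
It also fails if it takes over 51 s, if anything falls off the work surface, if the arm or the gripper's body presses on something with over 40 N, if the wrist force passes 120 N, or if a joint passes its speed limit or range.

## Working session

There is one attempt and no reset: what is moved stays moved. The work goes in short steps, Python scripts to look and compute and a shell command to move; the robot and the scene stay as the last step left them, time stands still between calls to the robot, and variables do not carry over. Pictures are saved under pics/ and viewed, at most 10 in all, crops included, and the job is handed in when it is done.

```bash
mkdir -p pics
python3 - <<'E'
from plant import arm, eyes
import cv2,numpy as np
for n in("top","side"):
    s=eyes.snapshot(n); np.savez(f"{n}0.npz",**s)
    cv2.imwrite(f"pics/{n}0.png",cv2.resize(s["pixels"][:,:,::-1],(768,576),interpolation=cv2.INTER_CUBIC))
    print(n,s["mtx"].round(1).tolist(),s["world_from_camera"].round(3).tolist())
print(arm.sense())
E
```

```text
top [[459.8, 0.0, 257.6], [0.0, 459.8, 187.8], [0.0, 0.0, 1.0]] [[-0.03, -0.998, 0.056, 0.402], [-1.0, 0.029, -0.007, 0.004], [0.006, -0.056, -0.998, 1.378], [0.0, 0.0, 0.0, 1.0]]
side [[362.9, 0.0, 267.4], [0.0, 362.9, 189.0], [0.0, 0.0, 1.0]] [[-0.843, -0.401, 0.358, 0.028], [-0.537, 0.623, -0.568, 0.718], [0.004, -0.671, -0.741, 0.984], [0.0, 0.0, 0.0, 1.0]]
{'time_s': 0.1, 'qpos': array([-8.84919399e-01,  3.59343647e-01,  1.11576738e-02, -2.82324073e-04,
       -1.22408357e+00, -2.88096066e-01]), 'qvel': array([ 0.00036747, -0.00428857,  0.00099133,  0.00237054, -0.00130581,
        0.00010534]), 'joint_torque': array([-3.94386749e-03, -5.84162951e+01,  2.93747771e+01,  7.01545537e+00,
        1.01248693e-02, -7.91937191e-05]), 'tcp_pos': array([ 0.26127979, -0.62192066,  0.22570586]), 'tcp_rot': array([-1.97534583e-01,  9.80295633e-01,  7.13085976e-04, -2.27409375e-04]), 'force': array([-0.61864441,  0.07829189,  0.22618218]), 'wrist_torque': array([-0.02935315, -0.02878218, -0.05270364]), 'finger_force': 0.0, 'opening': 0.08793129268933378}
```

View pics/top0.png

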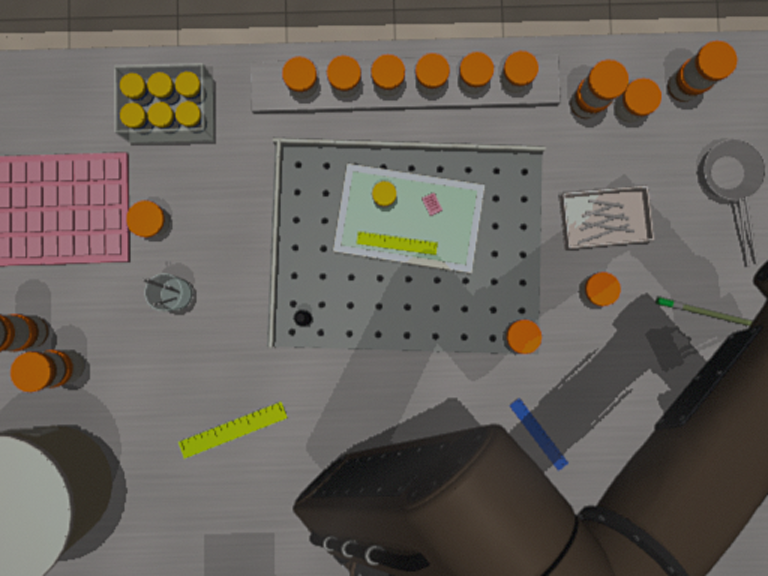

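View pics/side0.png

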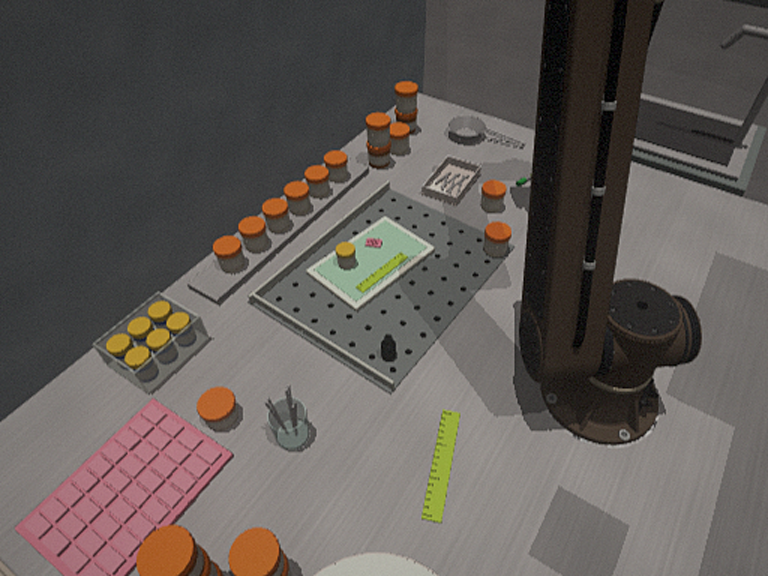

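Top view (768x576 scale): board at about (410,218), panel rims along the top (410,145) and left (275,245).

Candidates:
- **Board:** the white and pale-green slab at (410,218). The tray at (606,218) is also white but has blades, so it is not the board.
- **Yellow pot:** on the board at (384,193). The others, in the rack at (160,100), are look-alikes.
- **Ruler:** the smaller lime one at (397,243), on the board. The bigger lime one at (233,430) and the blue one at (540,435) are not it.
- **Cassette:** the single pink one at (431,204), not the pink sheet at (64,210).
- **Standing on the panel's near corners:** ink bottle at (303,318), orange pot at (524,337).

```bash
cat > h.py <<'E'
import numpy as np,cv2
from plant import eyes,arm
def ray(s,uv,z):
    uv=np.atleast_2d(np.asarray(uv,float)); T=s["world_from_camera"]
    d=np.c_[uv,np.ones(len(uv))]@np.linalg.inv(s["mtx"]).T@T[:3,:3].T
    o=T[:3,3]; return (o+d*((z-o[2])/d[:,2])[:,None])[:,:2]
def cloud(s):
    Z=s["z_map"]; v,u=np.indices(Z.shape); K=s["mtx"]
    c=np.stack([(u-K[0,2])/K[0,0]*Z,(v-K[1,2])/K[1,1]*Z,Z],-1)
    return c@s["world_from_camera"][:3,:3].T+s["world_from_camera"][:3,3]
def snap(n):return eyes.snapshot(n)
def boardmask(s,box):
    x0,y0,x1,y1=box; hsv=cv2.cvtColor(s["pixels"],cv2.COLOR_RGB2HSV)
    m=np.zeros(hsv.shape[:2],np.uint8); m[y0:y1,x0:x1]=(hsv[y0:y1,x0:x1,2]>165)*255
    return m
def board(s,box):
    m=boardmask(s,box); cs=cv2.findContours(m,cv2.RETR_EXTERNAL,cv2.CHAIN_APPROX_NONE)[0]
    c=cv2.convexHull(max(cs,key=cv2.contourArea))[:,0]
    w=ray(s,c,0.019); r=cv2.minAreaRect((w*1000).astype(np.float32)); return r,cv2.boxPoints(r)
E
python3 - <<'E'
import numpy as np,cv2
from h import *
s=dict(np.load("top0.npz"))
p=s["pixels"]; 
cv2.imwrite("pics/crop0.png",cv2.resize(p[85:240,170:370,::-1],(800,620)[:1]+(600,),interpolation=cv2.INTER_CUBIC))
h=cloud(s)
hz=h[...,2]*1000
np.set_printoptions(linewidth=220,suppress=True)
print("col 280 rows 90-112",hz[90:112,255].round(0), p[90:112,255].mean(-1).round())
print("row 200",hz[200,176:196].round(0),p[200,176:196].mean(-1).round())
print("row 150 across board",p[150,215:330:1].mean(-1).round())
print(board(s,(200,102,340,190)))
E
```

```text
col 280 rows 90-112 [   2.   -3.    1.   -1.   32.   35.   31. 1378.    8.    1.    2.    2.    4.    5.    1.    2.    2.    1.    5.    3.    9.    8.] [118. 122. 121. 116. 120. 154. 121.  71.  57.  99. 109. 107. 106. 105. 107. 107. 107. 108. 108.  68.  25.  25.]
row 200 [-1. -5. -2.  2. 30. 29. 29. 17.  4.  9.  2.  4.  1.  6.  4.  2.  2.  9.  3. -2.] [124. 124. 123. 112. 120. 158. 129.  65.  61. 108. 113. 112. 111. 112. 112. 114. 113. 102.  79.  68.]
row 150 across board [108. 108. 113. 112. 111. 110. 110. 111. 107. 108. 158. 165. 165. 164. 138. 149. 154. 153. 153. 152. 152. 153. 153. 151. 154. 152. 153. 153. 152. 153. 153. 153. 154. 152. 152. 153. 154. 152. 152. 152. 152. 153. 153.
 152. 153. 151. 153. 153. 152. 152. 152. 153. 152. 152. 152. 153. 152. 152. 153. 151. 151. 152. 152. 151. 151. 153. 153. 152. 152. 152. 151. 152. 151. 151. 152. 152. 152. 151. 150. 152. 151. 150. 151. 150. 151. 152.
 151. 151. 151. 150. 150. 151. 150. 151. 151. 150. 150. 150. 152. 156. 164. 165. 166. 167. 113. 103. 107. 107. 106. 107. 107. 108.  96.  48.  21.]
(((603.3840942382812, -54.03950500488281), (274.1958923339844, 173.0653839111328), 79.40424346923828), array([[ 493.11752 , -172.88828 ],
       [ 663.23193 , -204.7113  ],
       [ 713.65063 ,   64.809265],
       [ 543.53625 ,   96.63229 ]], dtype=float32))
```

View pics/crop0.png

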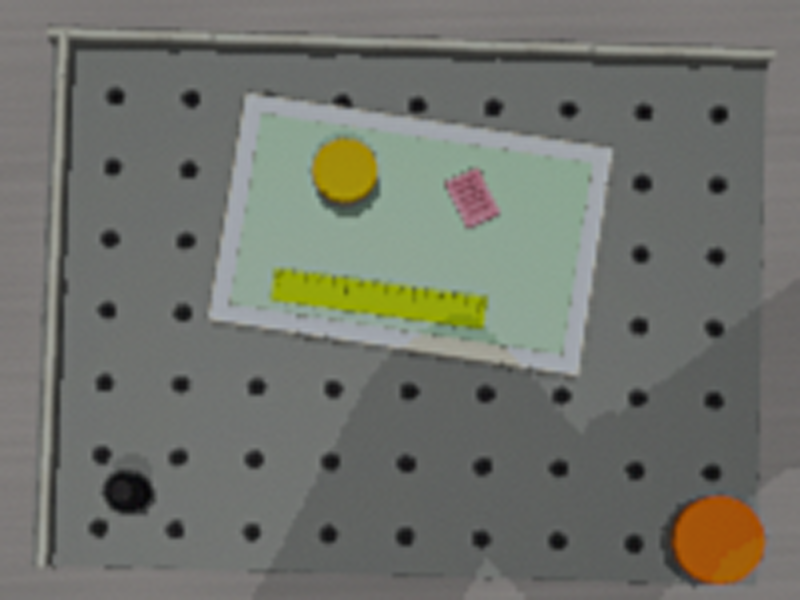

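```bash
cat >> h.py <<'E'
def edge(prof):  # subpixel bright->dark after the peak
    k=int(np.argmax(prof)); lo=prof[k:k+4].min(); mid=(prof[k]+lo)/2
    for i in range(k,k+4):
        if prof[i]>=mid>prof[i+1]: return i+(prof[i]-mid)/(prof[i]-prof[i+1])
def fit(P):
    P=np.asarray(P)
    for _ in range(3):
        vx,vy,x,y=cv2.fitLine(P.astype(np.float32),cv2.DIST_HUBER,0,.01,.01)[:,0]
        d=(P-[x,y])@[-vy,vx]; P=P[abs(d)<max(2.0*np.std(d),1e-4)]
    return np.array([x,y]),np.array([vx,vy]),np.std(d)
def rims(s):
    g=s["pixels"].mean(-1)
    f=[(u,91+e) for u in range(192,355) if (e:=edge(g[91:104,u])) is not None]
    l=[(177+e,v) for v in range(105,225) if (e:=edge(g[v,177:194])) is not None]
    return fit(ray(s,f,.028)),fit(ray(s,l,.028))
def panel(s):
    (p,d,_),(q,e,_)=rims(s)
    t=np.linalg.solve(np.c_[d,-e],q-p); return p+t[0]*d
E
python3 - <<'E'
import numpy as np
from h import *
s=dict(np.load("top0.npz")); r=rims(s)
for x in r: print(x, np.degrees(np.arctan2(x[1][1],x[1][0])))
c=panel(s); print("corner",c)
hsv=cv2.cvtColor(s["pixels"],cv2.COLOR_RGB2HSV)
# plate near/right edges, known pixel guesses (crop/4+offset)
for uv in [(170+765/4,85+300/600*155),(170+250/4,85+570/600*155)]: print("edge",ray(s,uv,.004))
for n,uv,z in [("ink",(170+128/4,85+492/600*155),.072),("orange",(170+718/4,85+540/600*155),.072),("pot",(170+345/4,85+170/600*155),.071),("orange2",(602/1.5,289/1.5),.068),("tray",(606/1.5,218/1.5),.03)]: print(n,ray(s,uv,z))
E
```

```text
(array([ 0.7466402 , -0.05812472], dtype=float32), array([0.05931228, 0.99823946], dtype=float32), np.float64(0.000225671974614218)) 86.599655
(array([0.5540415 , 0.20988828], dtype=float32), array([ 0.99821335, -0.05975064], dtype=float32), np.float64(0.0001502794060064157)) -3.4255
corner [0.7618257  0.19745085]
edge [[ 0.54549576 -0.31983284]]
edge [[0.34820067 0.07248844]]
ink [[0.41032331 0.15398611]]
orange [[ 0.36287334 -0.26301439]]
pot [[ 0.64389593 -0.00673148]]
orange2 [[ 0.44897562 -0.41573597]]
tray [[ 0.59008526 -0.44239491]]
```

Panel yaw is about -3.4°, with the corner at (762, 197) mm. Board yaw is about -10.6°, centred at (603, -54). The two open fingers, squared to the panel, push the near edge first. That turns the board +7° and takes it to the far rim. Then the same on the right edge.

```bash
python3 -m pendant '[[87,15,40,0,-3],[87,28,80,0,-6],[87,42,120,0,-10],[87,57,160,0,-14],[87,72,200,0,-17],[87,86,240,0,-20],[87,101,280,0,-23],[87,115,320,0,-26]]'; python3 -m pendant '[[87,15,40,-10,0],[87,30,80,-25,0],[87,45,120,-45,0],[87,60,160,-65,0],[87,75,200,-80,0],[87,85,235,-90,0],[87,94,262,-100,0],[87,94,262,-100,0]]'
```

```text
time_s: 0.9
tcp_pos: [0.3766, -0.3006, 0.2264]
tcp_rot: [0.029, 1.0, 0.0, -0.0]
force: [1.1, 0.0, 0.3]
opening: 0.087
finger_force: 0.0
time_s: 1.7
tcp_pos: [0.4707, -0.0379, 0.1252]
tcp_rot: [0.027, 1.0, -0.0, -0.001]
force: [0.5, 0.1, 0.5]
opening: 0.087
finger_force: 0.0
```

```bash
python3 -m pendant '[[87,0,0,-25,0],[87,0,0,-50,0],[87,0,0,-75,0],[87,0,0,-95,0],[87,0,0,-108,0],[87,0,0,-114,0],[87,0,0,-116,0],[87,0,0,-116,0]]'; python3 -m pendant '[[87,4,0,0,0],[87,8,0,0,0],[87,12,-1,0,0],[87,16,-1,0,0],[87,19,-1,0,0],[87,22,-1,0,0],[87,25,-1,0,0],[87,28,-2,0,0]]'
python3 - <<'E'
from h import *
s=snap("top"); cv2.imwrite("pics/t1.png",cv2.resize(s["pixels"][85:240,170:370,::-1],(800,600)))
E
```

```text
time_s: 2.5
tcp_pos: [0.4707, -0.0404, 0.0108]
tcp_rot: [0.028, 1.0, 0.0, 0.0]
force: [0.2, -0.2, 0.3]
opening: 0.0872
finger_force: 0.0
time_s: 3.3
tcp_pos: [0.4975, -0.0424, 0.0103]
tcp_rot: [0.028, 1.0, -0.0, -0.001]
force: [-5.7, 4.3, 4.8]
opening: 0.0872
finger_force: 3.6
```

View pics/t1.png

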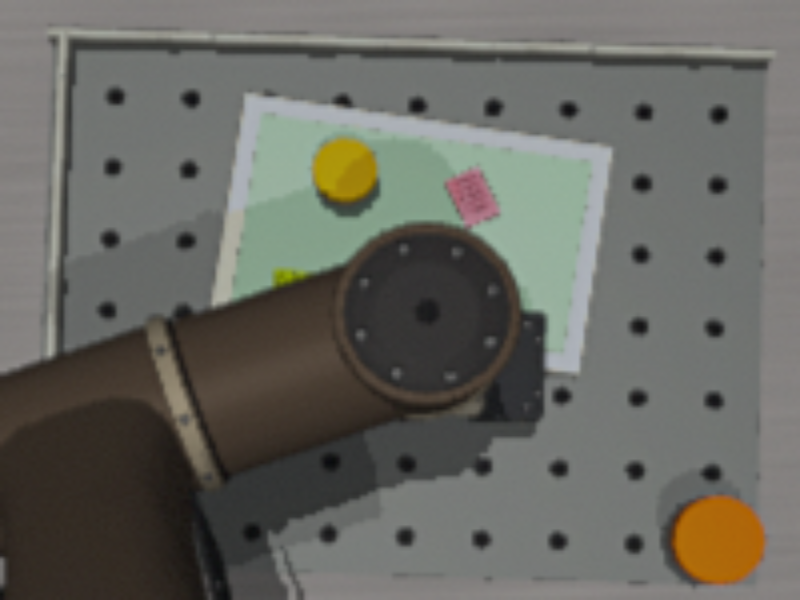

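The picture shows the right finger at the near edge, around (500,390). The board has not turned yet and the riders have not shifted. I'll keep pushing slowly along the panel's x.

```bash
python3 -m pendant '[[87,3,0,0,0],[87,6,0,0,0],[87,9,-1,0,0],[87,12,-1,0,0],[87,15,-1,0,0],[87,18,-1,0,0],[87,21,-1,0,0],[87,24,-1,0,0]]'; python3 -m pendant '[[87,3,0,0,0],[87,6,0,0,0],[87,9,-1,0,0],[87,12,-1,0,0],[87,14,-1,0,0],[87,16,-1,0,0],[87,18,-1,0,0],[87,20,-1,0,0]]'
python3 - <<'E'
from h import *
s=snap("top"); np.savez("t2.npz",**s);cv2.imwrite("pics/t2.png",cv2.resize(s["pixels"][85:240,170:370,::-1],(800,600)))
E
```

```text
time_s: 4.15
tcp_pos: [0.5178, -0.0449, 0.0096]
tcp_rot: [0.029, 1.0, -0.001, -0.004]
force: [-10.4, -2.8, 6.9]
opening: 0.0868
finger_force: 5.0
time_s: 4.95
tcp_pos: [0.5377, -0.0459, 0.0096]
tcp_rot: [0.029, 1.0, -0.001, -0.004]
force: [-9.9, -2.3, 7.7]
opening: 0.0871
finger_force: 5.2
```

View pics/t2.png

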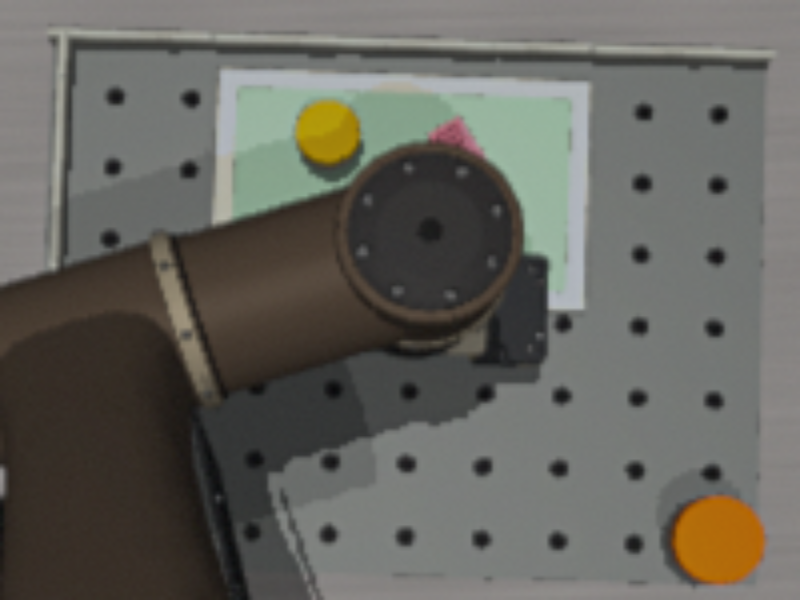

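The board is now square to the panel: far edge from about (220,70) to (590,82), far rim at about (400,48). The riders are in place and roughly 19 mm remains to the far rim.

```bash
python3 -m pendant '[[87,2,0,0,0],[87,4,0,0,0],[87,6,0,0,0],[87,8,0,0,0],[87,10,-1,0,0],[87,12,-1,0,0],[87,14,-1,0,0],[87,15,-1,0,0]]'; python3 -m pendant '[[87,1,0,0,0],[87,2,0,0,0],[87,3,0,0,0],[87,4,0,0,0],[87,5,0,0,0],[87,5,0,0,0]]'
```

```text
time_s: 5.8
tcp_pos: [0.5538, -0.0461, 0.0095]
tcp_rot: [0.028, 1.0, -0.001, -0.003]
force: [-8.6, -0.3, 3.8]
opening: 0.0873
finger_force: 4.4
time_s: 6.4
tcp_pos: [0.5556, -0.0463, 0.0094]
tcp_rot: [0.029, 1.0, -0.001, -0.006]
force: [-17.9, 3.5, 13.6]
opening: 0.0869
finger_force: 9.5
```

The force has risen and the TCP has stalled, so the far rim is reached. I'll press slightly more to seat it, back off, and look.

```bash
python3 -m pendant '[[87,2,0,0,0],[87,4,0,0,0],[87,4,0,0,0],[87,4,0,0,0]]'; python3 -m pendant '[[87,-5,0,0,0],[87,-15,0,0,0],[87,-30,0,0,0],[87,-45,0,10,0],[87,-55,-10,35,0],[87,-60,-40,70,0],[87,-60,-80,110,0],[87,-60,-120,130,0]]'; python3 -m pendant '[[87,0,-40,0,8],[87,0,-80,0,16],[87,0,-120,0,24],[87,0,-150,0,32],[87,0,-160,0,40],[87,0,-160,0,48]]'
python3 - <<'E'
from h import *
s=snap("top"); np.savez("t3.npz",**s);cv2.imwrite("pics/t3.png",cv2.resize(s["pixels"][85:240,170:370,::-1],(800,600)))
E
```

```text
time_s: 6.8
tcp_pos: [0.5558, -0.0464, 0.0093]
tcp_rot: [0.029, 1.0, -0.001, -0.009]
force: [-31.4, 8.5, 27.9]
opening: 0.0868
finger_force: 16.0
time_s: 7.6
tcp_pos: [0.5077, -0.1651, 0.1432]
tcp_rot: [0.027, 1.0, -0.0, 0.002]
force: [1.6, 0.3, -0.7]
opening: 0.0869
finger_force: 0.0
time_s: 8.2
tcp_pos: [0.5064, -0.3264, 0.1398]
tcp_rot: [-0.383, 0.924, -0.0, 0.0]
force: [-0.1, -0.4, 0.2]
opening: 0.0873
finger_force: 0.0
```

View pics/t3.png

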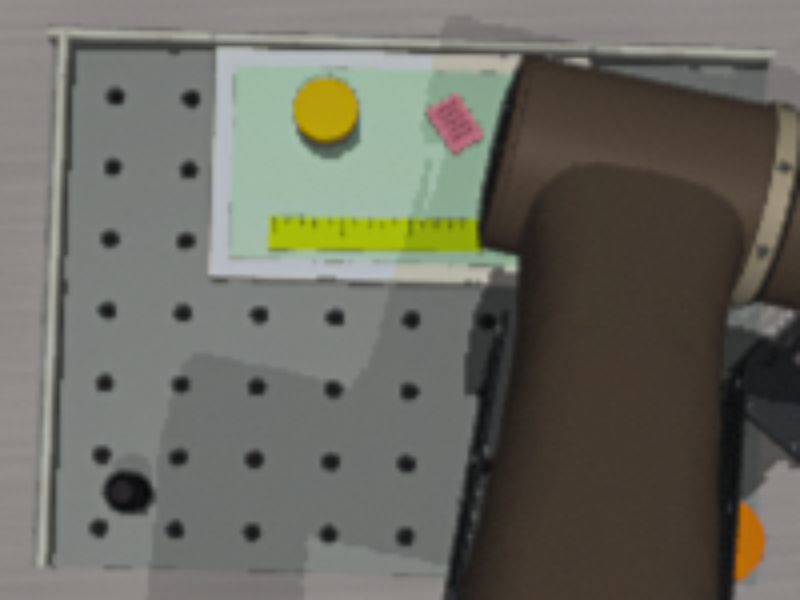

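Run:
```python
from h import *
s=dict(np.load("t3.npz")); c=panel(s); a=np.radians(-3.41)
R=np.array([[np.cos(a),-np.sin(a)],[np.sin(a),np.cos(a)]])
g=s["pixels"].mean(-1)
# left edge of board: rows 105..150, dark->bright crossing
L=[]
for v in range(103,152):
    p=g[v,215:232]; k=np.where(p>133)[0]
    if len(k) and k[0]>0: i=k[0]; L.append((215+i-1+(133-p[i-1])/(p[i]-p[i-1]),v))
w=ray(s,L,.019); f=fit(w); print("left edge yaw",np.degrees(np.arctan2(f[1][1],f[1][0])),f[2])
q=(w-c)@R*1000; print("panel-frame left edge",q[[3,25,-4]])
ye=np.median(q[:,1]); print("tcp start world",c*1000+R@[-92,ye-280-9.5-20],"end",c*1000+R@[-92,-280-9.5])
```

```text
left edge yaw -3.8253706 0.0006079023724966278
panel-frame left edge [[  -3.35539919 -110.09574101]
 [ -69.74403641 -109.59050806]
 [-129.79983261 -108.70351599]]
tcp start world [ 618.5142923  -213.98999147] end [626.2307929  -84.48829764]
```

```bash
cat >> h.py <<'E'
C=np.array([.76183,.19745]); A=np.radians(-3.41)
R=np.array([[np.cos(A),-np.sin(A)],[np.sin(A),np.cos(A)]])
E
python3 - <<'E'
from h import *
s=dict(np.load("t3.npz"))
w=ray(s,[(222.8,155.3),(224,97.3)],.019); q=(w-C)@R*1000; print(q)
print(C*1000+R@[-92,-108-280-30],C*1000+R@[-92,-289.5])
E
```

```text
[[-178.07164308 -113.74078296]
 [  -3.55811707 -111.36336275]]
[ 645.12999939 -214.33769998] [652.77325628 -86.06521414]
```

The board is flush to the far rim and square. The gap to the left rim is about 110 mm. I'll go to the right edge with the tool turned along the panel's x.

```bash
python3 -m pendant '[[87,20,10,0,8],[87,45,30,0,16],[87,75,55,0,24],[87,105,80,0,32],[87,130,97,-10,40],[87,139,104,-30,41.6],[87,139,104,-50,41.6],[87,139,104,-70,41.6]]'; python3 -m pendant '[[87,0,0,-20,0],[87,0,0,-40,0],[87,0,0,-53,0],[87,0,0,-59,0],[87,0,0,-61,0],[87,0,0,-61,0]]'
python3 - <<'E'
from h import *
s=snap("side"); cv2.imwrite("pics/s4.png",cv2.resize(s["pixels"][100:280,140:380,::-1],(800,600)))
st=arm.sense(); print(R.T@(st["tcp_pos"][:2]-C)*1000, st["qpos"].round(2))
E
```

```text
time_s: 9.05
tcp_pos: [0.6462, -0.2195, 0.0693]
tcp_rot: [-0.684, 0.73, -0.0, 0.0]
force: [0.2, -0.4, -0.2]
opening: 0.0869
finger_force: 0.0
time_s: 9.65
tcp_pos: [0.6459, -0.2205, 0.0096]
tcp_rot: [-0.684, 0.729, -0.0, 0.0]
force: [0.7, 0.4, 0.1]
opening: 0.0871
finger_force: 0.0
[ -90.64011863 -424.1091328 ] [-0.04  0.56 -0.2   0.   -0.81 -0.02]
```

View pics/s4.png

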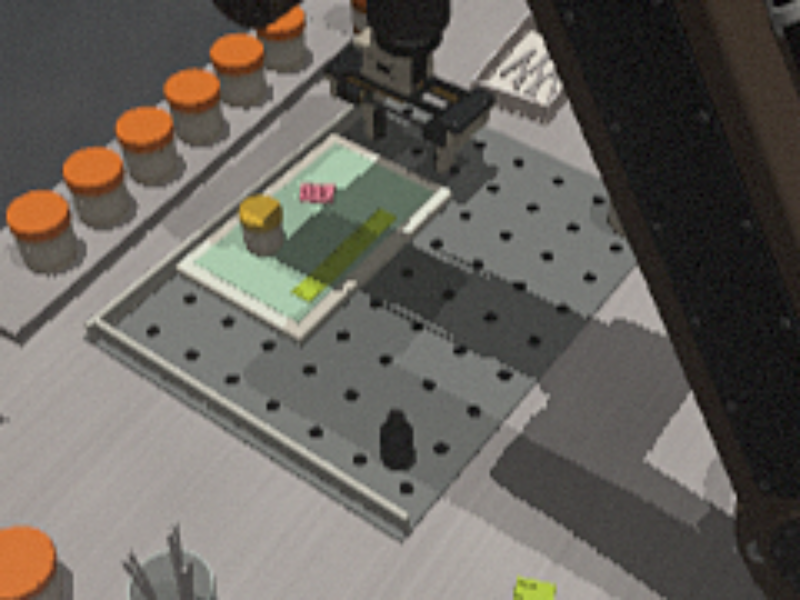

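Side view: both fingers are down on the plate to the right of the board, at (375,125) and (445,160), clear of everything. The pot at (262,225) is upright. Now pushing left along the panel's y.

```bash
python3 -m pendant '[[87,0,4,0,0],[87,0,8,0,0],[87,1,12,0,0],[87,1,16,0,0],[87,1,19,0,0],[87,1,22,0,0],[87,1.5,25,0,0],[87,1.5,28,0,0]]'; python3 -m pendant '[[87,0,3,0,0],[87,0,6,0,0],[87,0.5,9,0,0],[87,0.7,12,0,0],[87,1,15,0,0],[87,1,18,0,0],[87,1.3,21,0,0],[87,1.5,24,0,0]]';  python3 -m pendant '[[87,0,3,0,0],[87,0,6,0,0],[87,0.5,9,0,0],[87,0.7,12,0,0],[87,1,15,0,0],[87,1,18,0,0],[87,1.3,21,0,0],[87,1.5,24,0,0]]'
python3 - <<'E'
from h import *
s=snap("top"); cv2.imwrite("pics/t5.png",cv2.resize(s["pixels"][85:240,170:370,::-1],(800,600)))
st=arm.sense(); print(R.T@(st["tcp_pos"][:2]-C)*1000)
E
```

```text
time_s: 10.5
tcp_pos: [0.6462, -0.1934, 0.009]
tcp_rot: [-0.685, 0.729, 0.0, -0.001]
force: [-1.9, -6.8, 0.2]
opening: 0.0866
finger_force: 3.7
time_s: 11.3
tcp_pos: [0.6475, -0.1697, 0.009]
tcp_rot: [-0.685, 0.729, 0.0, -0.001]
force: [-2.0, -7.3, 0.4]
opening: 0.087
finger_force: 3.8
time_s: 12.1
tcp_pos: [0.6489, -0.1458, 0.009]
tcp_rot: [-0.685, 0.729, 0.0, -0.001]
force: [-1.8, -8.1, 0.4]
opening: 0.0871
finger_force: 3.9
[ -92.25692666 -348.85892266]
```

View pics/t5.png

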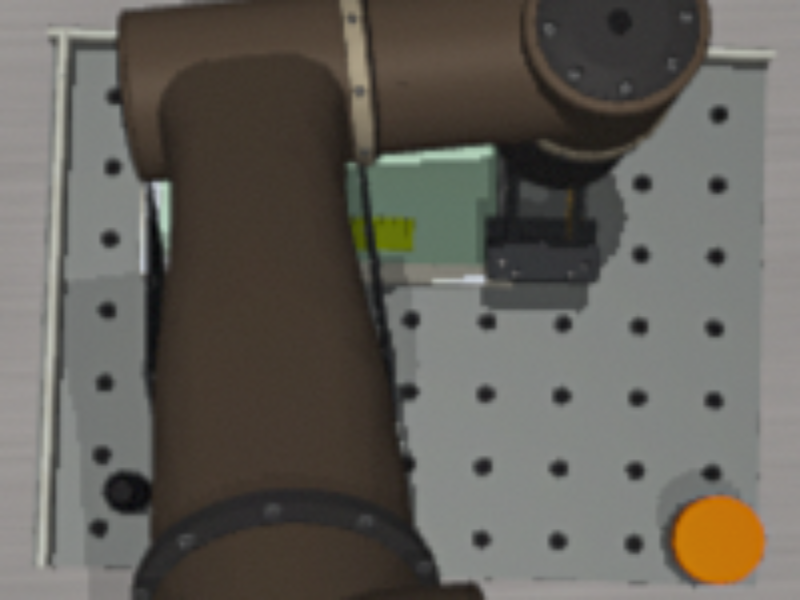

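The board slides left steadily at about 8 N. Its left edge is at about column 145 and the rim at about 70. About 59 mm remains.

```bash
python3 -m pendant '[[87,0,3,0,0],[87,0,6,0,0],[87,0.5,9,0,0],[87,0.7,12,0,0],[87,1,15,0,0],[87,1,18,0,0],[87,1.3,21,0,0],[87,1.5,24,0,0]]';  python3 -m pendant '[[87,0,3,0,0],[87,0,6,0,0],[87,0.5,9,0,0],[87,0.7,12,0,0],[87,1,15,0,0],[87,1,18,0,0],[87,1.3,20,0,0],[87,1.3,22,0,0]]'; python3 -m pendant '[[87,0,1.5,0,0],[87,0,3,0,0],[87,0,4.5,0,0],[87,0.3,6,0,0],[87,0.4,7,0,0],[87,0.5,8,0,0],[87,0.5,9,0,0],[87,0.6,10,0,0]]'; python3 -c "
from h import *
print(R.T@(arm.sense()['tcp_pos'][:2]-C)*1000)"
```

```text
time_s: 12.95
tcp_pos: [0.6503, -0.1219, 0.009]
tcp_rot: [-0.685, 0.729, 0.0, -0.001]
force: [-2.4, -8.5, 1.2]
opening: 0.087
finger_force: 4.0
time_s: 13.75
tcp_pos: [0.6516, -0.0999, 0.009]
tcp_rot: [-0.685, 0.729, 0.0, -0.001]
force: [-2.4, -7.3, 0.2]
opening: 0.0867
finger_force: 4.0
time_s: 14.55
tcp_pos: [0.6522, -0.09, 0.009]
tcp_rot: [-0.685, 0.729, 0.0, -0.001]
force: [-1.5, -8.0, 1.5]
opening: 0.0868
finger_force: 4.0
[ -92.36915813 -293.45915544]
```

```bash
python3 -m pendant '[[87,0,1,0,0],[87,0,2,0,0],[87,0,3,0,0],[87,0,4,0,0],[87,0.3,5,0,0],[87,0.3,6,0,0]]'; python3 -m pendant '[[87,0,1,0,0],[87,0,2,0,0],[87,0,3,0,0],[87,0,3,0,0]]'
```

```text
time_s: 15.15
tcp_pos: [0.6526, -0.0878, 0.009]
tcp_rot: [-0.685, 0.729, -0.001, -0.003]
force: [2.2, -31.4, -3.1]
opening: 0.0873
finger_force: 15.8
time_s: 15.55
tcp_pos: [0.6527, -0.0877, 0.0093]
tcp_rot: [-0.685, 0.729, -0.002, -0.004]
force: [3.9, -41.2, -4.7]
opening: 0.087
finger_force: 20.5
```

The board is seated against the left rim. Backing straight off, raising, and clearing the view.

```bash
python3 -m pendant '[[87,0,-8,0,0],[87,0,-18,0,0],[87,0,-32,0,0],[87,0,-45,15,0],[87,0,-55,45,0],[87,0,-65,85,0],[87,-15,-90,120,0],[87,-45,-130,140,0]]'; python3 -m pendant '[[87,-25,-40,0,0],[87,-55,-80,0,0],[87,-85,-120,0,0],[87,-115,-160,0,0],[87,-145,-200,0,0],[87,-175,-240,0,0],[87,-195,-270,0,0],[87,-195,-270,0,0]]'
python3 - <<'E'
from h import *
s=snap("top"); np.savez("t6.npz",**s);cv2.imwrite("pics/t6.png",cv2.resize(s["pixels"][85:240,170:370,::-1],(800,600)))
t=snap("side"); cv2.imwrite("pics/s6.png",cv2.resize(t["pixels"][100:280,140:380,::-1],(800,600)))
E
```

```text
time_s: 16.35
tcp_pos: [0.6133, -0.2065, 0.1511]
tcp_rot: [-0.686, 0.728, -0.002, 0.002]
force: [-0.1, -0.8, -0.1]
opening: 0.087
finger_force: 0.0
time_s: 17.15
tcp_pos: [0.4132, -0.4796, 0.1476]
tcp_rot: [-0.683, 0.73, -0.0, -0.0]
force: [-0.4, 0.3, -0.2]
opening: 0.0873
finger_force: 0.0
```

View pics/t6.png

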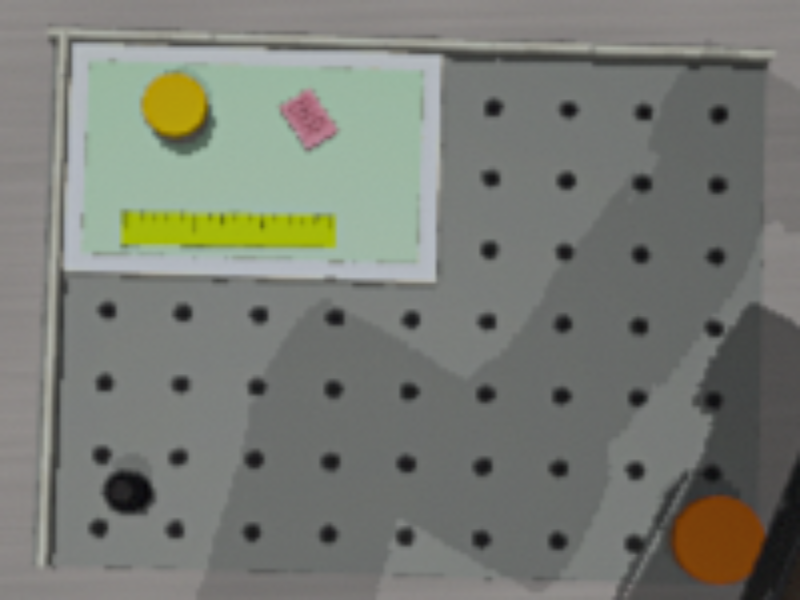

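View pics/s6.png

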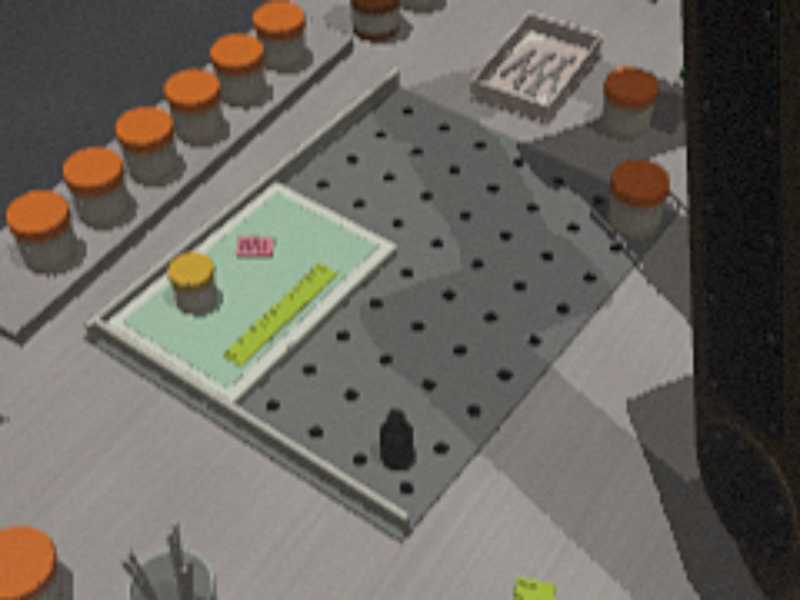

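The board looks home in the corner, with its far edge along (70,43) to (443,57) and its left edge at about column 70. All riders are in place and the pot is upright. One measurement of the free edges to confirm.

Run:
```python
from h import *
s=dict(np.load("t6.npz")); g=s["pixels"].astype(float).mean(-1); c=panel(s); print("corner",c)
def cross(p,th=135):
    k=np.where(p<th)[0]; i=k[0]; return i-1+(p[i-1]-th)/(p[i-1]-p[i])
N=[(u,151+cross(g[151:165,u])) for u in range(192,272,4)]
E=[(276+cross(g[v,276:288]),v) for v in range(103,152,4)]
n=(ray(s,N,.019)-C)@R*1000; e=(ray(s,E,.019)-C)@R*1000
print("near edge x (want -180)",n[::4,0].round(1),"right edge y (want -280)",e[::3,1].round(1))
for L in(n,e): f=fit(L); print(np.degrees(np.arctan2(f[1][1],f[1][0])).round(2))
```

```text
corner [0.7416986  0.18066216]
near edge x (want -180) [-179.2 -180.2 -179.3 -180.3 -179.4] right edge y (want -280) [-279.6 -279.8 -281.  -279.3 -279.8]
89.87
0.02
```

Near edge measures -180 mm and right edge -280 mm, square within 0.15°. Home within about 1 mm, so I'm handing in.

```bash
python3 -c "
from plant import arm
print(arm.close_job())"
```

```text
the job is handed in; nothing more can be done
None
```

The board is home and square in the corner, within about 1 mm of both rims by the last camera check, with pot, ruler and cassette still on it; the job is handed in, but the hand-in call returned no verdict.

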